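Roll the pressing roller up the screen-bonding bed and park it

TASK

Bond the new glass on the phone: with your fingertips, push the loose roller from the bottom of the sloped bed up across the phone, over the ridge at the top and into its parking trough, so that it lies against the end stop and cannot roll back. Only push it, never lift it off the bed, and keep control of it: do not let it get away and run back down. Do not press on the phone's glass with your fingers, leave the other things on the bench where they are, and finish with your hand clear.

Things in the scene. Friction and masses are not known exactly. Their poses are not given: they have to be found in the camera images.
- roller: Loose pressing roller: smooth, slippery off-white nylon sleeve on a steel core, 44 mm diameter, 88 mm long, 0.3 to 0.6 kg. Origin at its centre; y axis along the roller (across the bed), x and z turn as it rolls. It starts at the bottom of the bed against the front lip, its centre 114 mm down the slope from bed. It rolls freely: left alone on the slope it runs back down to the lip.
- bed (a point): Middle of the sloped bed, on its upper surface, 90 mm above the table. x points up the slope (10 degrees above level), y across, z square to the bed. Along x: front lip -136 to -130 mm, 7 mm high; phone -75 to 75 mm; the bed ends in a ridge at 95 mm. The roller's centre is 22 mm above the bed while it rolls. Below the lip the space is open to be reached from above.
- park (a point): Where the roller's centre lies when parked against the end stop: 116 mm up the slope from bed and 13 mm above the line of the bed. Axes level: x uphill, y across, z up. The trough is a plain 4 mm step down behind the ridge, its rubber floor falling slightly to the stop, an upright rubber-faced plate 22 mm beyond this point, its top 28 mm above the ridge.
- phone: The phone being repaired, let into the bed and fixed: black glass 150 mm by 72 mm, standing 0.5 mm above the bed. Origin at the middle of the bed, axes as bed.
- station: The fixed bonding station: blue base box 310 by 150 mm, 45 mm high, with the aluminium bed on short legs. Side rails run the bed's whole length at 46 to 56 mm either side of its middle, 14 mm higher than the bed; the roller has 2 mm of play at either end. Origin under its centre on the table, x uphill (level), z up.
- screwdriver: Bystander: screwdriver with red handle, 160 mm long, lying on the bench.
- cleaner: Bystander: white bottle, 48 mm diameter, 110 mm tall, standing on the bench.
- suction_lifter: Bystander: grey suction cup with a knob, 54 mm diameter, 44 mm tall, standing on the bench.
- old_phone: Bystander: another phone, 146 by 70 by 8 mm, lying on the bench.

How it is judged:
On the way:
1. the roller is rolled up the bed and over the middle of the phone's glass, resting on it (contact force between roller and phone above 0.5 N and x of roller in the frame of bed between -0.03 and 0.04 m), for 0.05 s.
At the end, for the whole second after the job is handed in: The roller lies at rest in the parking trough against the end stop, its centre within 6 mm of the parked position and square across the bed (distance between roller and park below 0.006 m and angle between the y axis of roller and the y axis of bed, either way round below 0.08 rad and linear speed of roller below 0.02 m/s); the robot touches nothing.
It fails at once if the roller is lifted more than 10 mm off the bed (z of roller in the frame of bed above 0.032 m).
It fails at once if the roller gets away or is flung (faster than 0.45 m/s) (linear speed of roller above 0.45 m/s).
It fails at once if the fingers press on the phone's glass with more than 5 N (contact force between the fingers and phone above 5 N).
It fails at once if one of the other things on the bench is moved by more than 20 mm (distance of any of screwdriver, cleaner, suction_lifter, old_phone from where it was at the start of the episode above 0.02 m).
It also fails if it takes over 45 s, if anything falls off the work surface, if the arm or the gripper's body presses on something with over 40 N, if the wrist force passes 120 N, or if a joint passes its speed limit or range.

ROBOT

A 7-joint arm with a two-finger parallel gripper is mounted at the origin on the work surface. World frame = base frame: x ahead of the robot, y to its left, z up, the work surface at z = 0. Lengths are in m, angles in rad, forces in N, time in s.
With the tool pointing down it reaches from about 0.4 to 0.875 m from the base axis. Payload 19.3 kg.
Tool frame: the origin (TCP) lies on the centre line of the jaws, within the pads' length; the fingertips stand 14 mm ahead of it and the grasp point (between the pads) lies 5 mm behind it; x points along the fingers, y is the direction in which the jaws open and shut, and the axes are right-handed (so a half turn about x gives the same grasp; the last joint's range is limited). The gripper opens to 85 mm and grips with 20 to 120 N. Pads are 22 mm wide; open, the fingers measure 114 mm over their backs; the gripper's body (76 mm by 85 mm) begins 54 mm behind the grasp point. The pads swing forward as they close: fully open they stand 13 mm farther back than shut.
Start: joints at [1.185, 0.521, -0.036, 1.599, 0.021, 1.021, -0.113], TCP at [0.194, -0.594, 0.245] pointing down, gripper open.
Joint ranges: [-2.91, 2.91], [-0.3, 2.13], [-1.5, 1.42], [0.17, 2.43], [-1.26, 4.41], [0.16, 1.93], [-2.52, 2.52]. Speed limits (rad/s): [1.89, 1.89, 2.39, 2.39, 3.01, 3.01, 3.01].

INTERFACE

Orientations are given as [roll, pitch, yaw] about the fixed x, y, z axes, in that order (R = Rz(yaw) Ry(pitch) Rx(roll)).
In Python, from workcell import monitor, optics, bot gives the robot as it stands.
- The arm moves only by the tool arm_command, never from a script. Its arguments are lists of equal length, an entry for each row: "delta_pos": the shift along the tool's x, y, z as a fraction of full scale, a list of three; "rotation": the turn, a rotation vector about the tool's x, y, z as a fraction of full scale, a list of three. In form: {"delta_pos": [[dx, dy, dz], ...], "rotation": [[wx, wy, wz], ...]}. A call has 1 to 10 rows; each row shifts and turns the pose as measured when the row begins, along the tool's axes as they then stand; what a row does not reach is not made up. Full scale, the value 1, is 30 mm for a shift and 6 degrees for a turn. A row lasts 1/10 s, in which the tool goes at most 50 mm and 8.59 degrees, less where a joint would pass 70% of its speed; a pose out of reach is approached as far as the arm can. A call with a number of a shift or a turn outside -1 to 1 is refused whole. A call with a gripper value outside its range is refused whole. "gripper" is the closure, from -1 (fully open) to 1 (shut), so that 0 is half open, set as the call begins (left out, the last holds). The fingers move at their own pace and stop on an object; "grip_force" is the grip in N (left out, the last holds). Time passes only in rows, so rows that do not move let the fingers close. It gives the time, the measured TCP pose, the force and the opening at its end, in the units of the state.
- monitor.observe(): the state, without advancing time (a new reading comes with each control period).
- optics.grab_frame(name): name is "scene" or "top" or "wrist"; returns the picture (420x560x3 uint8, red, green, blue); there is no depth.
- optics.camera_params(name): a dict with "fx", "fy", "cx", "cy" (pixels), "origin" and "rotation" of the camera in the world. Camera axes: x right, y down, z forward; pixel columns grow to the right and rows downward; lengths in m; the calibration is good to about 2 mm. A picture is of the moment at which its call begins: read the wrist's pose just before it. camera_params takes no time and is no camera call; for the wrist camera it gives the pose at the moment of the call.
- bot.job_done(): hands the job in, once; it reports no verdict.
The state is a dict: "clock": time; "qpos": joint angles; "qd": joint speeds; "joint_efforts": joint torques, N m; "position": TCP position; "tool_rot": TCP orientation; "force": force on the tool from outside, world axes, zero at the start; "moment": the same for the moment, N m; "grip_width": finger opening in m.
Only numpy, scipy, OpenCV 4.12 (cv2) and the standard library are available. Lean on these libraries where they do the work, as an engineer would, in place of code of your own. Each camera call takes 0.05 s, during which the arm holds its last target. There are 200 camera calls.

## Working session

There is one attempt and no reset: what is moved stays moved. The work goes in short steps, Python scripts to look and compute and a tool call to move; the robot and the scene stay as the last step left them, time stands still between calls to the robot, and variables do not carry over. Pictures are saved under pics/ and viewed, about 8 in all and at most 12, crops included, and the job is handed in when it is done.

Besides the shell and the picture viewer there is one more tool, called after "Emit:" as a command line: name --argument value ..., lists and objects as JSON in quotes. arm_command: Moves the arm, as the interface text tells. Its arguments: {"type":"object","properties":{"delta_pos":{"type":"array","items":{"type":"array","items":{"type":"number"}}},"rotation":{"type":"array","items":{"type":"array","items":{"type":"number"}}},"gripper":{"type":"number"},"grip_force":{"type":"number"}},"required":["delta_pos","rotation"]}

```bash
mkdir -p pics; ls
python3 - <<'E'
from workcell import monitor, optics, bot
import cv2, numpy as np
s=monitor.observe(); print(s)
for n in("scene","top"):
    im=optics.grab_frame(n); cv2.imwrite(f"pics/{n}0.png",im[:,:,::-1]); p=optics.camera_params(n); print(n,p)
E
```

```text
pics
{'clock': 0.0, 'qpos': array([ 1.18479154,  0.52202414, -0.03629335,  1.59997928,  0.02122971,
        1.02109089, -0.11279301]), 'qd': array([-0.00020885, -0.00056723,  0.00037416, -0.00034243, -0.00110276,
        0.00035163,  0.00167914]), 'joint_efforts': array([ 7.56446407e-04, -9.27119207e+01,  1.97998010e+00, -3.69934916e+01,
        1.77533407e-02,  8.28406890e-03,  2.35065249e-05]), 'position': array([ 0.19395941, -0.59382031,  0.24473008]), 'tool_rot': array([-1.46232304,  1.5696799 ,  1.99505691]), 'force': array([-0.66227013,  0.1839708 , -0.46435073]), 'moment': array([ 0.00745206,  0.01477679, -0.04701487]), 'grip_width': 0.08562745202723296}
scene {'fx': 442.0887433363632, 'fy': 442.0887433363632, 'cx': 277.68507954934694, 'cy': 213.865483455335, 'origin': array([1.16084478, 0.63345789, 1.15032614]), 'rotation': array([-2.48071975,  0.01018314,  2.43568407])}
top {'fx': 513.155181246271, 'fy': 513.155181246271, 'cx': 280.157636947634, 'cy': 209.57894771814483, 'origin': array([0.48834261, 0.0129077 , 1.40659353]), 'rotation': array([-3.03276141, -0.02241662, -1.5662244 ])}
```

View pics/top0.png

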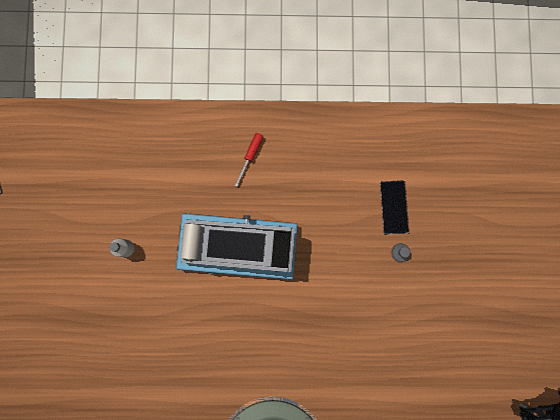

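View pics/scene0.png

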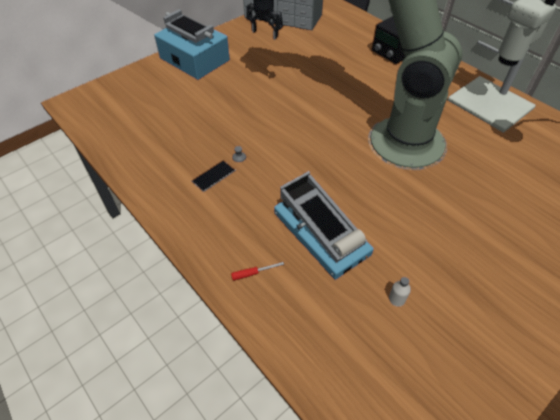

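```bash
cat > h.py <<'E'
from workcell import monitor, optics, bot
import cv2, numpy as np
from scipy.spatial.transform import Rotation as R
def ray(p,uv,z):
    d=R.from_euler('xyz',p['rotation']).as_matrix()@np.array([(uv[0]-p['cx'])/p['fx'],(uv[1]-p['cy'])/p['fy'],1])
    return p['origin']+d*(z-p['origin'][2])/d[2]
E
python3 - <<'E'
from h import *
im=cv2.imread('pics/top0.png'); p=optics.camera_params('top')
big=cv2.resize(im[190:300,150:330],None,fx=4,fy=4,interpolation=cv2.INTER_CUBIC)
cv2.imwrite('pics/crop0.png',big)
hsv=cv2.cvtColor(im,cv2.COLOR_BGR2HSV)
def big_cnt(m):
    m=m.copy();o=np.zeros_like(m);o[190:300,150:330]=m[190:300,150:330]
    c,_=cv2.findContours(o,0,2); return sorted(c,key=cv2.contourArea)[::-1]
for c in big_cnt(cv2.inRange(im,(0,0,0),(40,40,40)))[:3]:
    print('dark',cv2.minAreaRect(c),cv2.contourArea(c))
blue=cv2.inRange(hsv,(90,80,80),(115,255,255)); pts=np.vstack([c for c in big_cnt(blue) if cv2.contourArea(c)>3])
r=cv2.minAreaRect(pts);print('blue',r)
B=[ray(p,q,.045) for q in cv2.boxPoints(r)];print(np.round(B,3),np.mean(B,0))
for c in big_cnt(cv2.inRange(hsv,(0,0,120),(40,60,255)))[:3]: print('white',cv2.minAreaRect(c))
s=monitor.observe();print(R.from_euler('xyz',s['tool_rot']).as_matrix().round(3))
E
```

```text
dark ((235.71035766601562, 245.4758758544922), (55.972660064697266, 26.90673828125), 4.763641834259033) 1277.5
dark ((280.7313537597656, 248.63412475585938), (16.42548942565918, 36.72249221801758), 4.899092674255371) 542.5
dark ((253.5, 237.0), (6.0, 7.0), 90.0) 3.0
blue ((236.46713256835938, 245.9470977783203), (116.72901153564453, 56.09815979003906), 5.000644207000732)
[[ 0.479  0.256  0.045]
 [ 0.627  0.247  0.045]
 [ 0.601 -0.062  0.045]
 [ 0.454 -0.049  0.045]] [0.54016367 0.09791851 0.045     ]
white ((189.1230926513672, 241.01539611816406), (14.636098861694336, 35.22586441040039), 7.125016689300537)
white ((245.5, 221.5), (5.0, 1.0), 90.0)
white ((188.0, 213.0), (0.0, 0.0), 0.0)
[[-0.     0.311 -0.951]
 [ 0.001 -0.951 -0.311]
 [-1.    -0.001  0.   ]]
```

View pics/crop0.png

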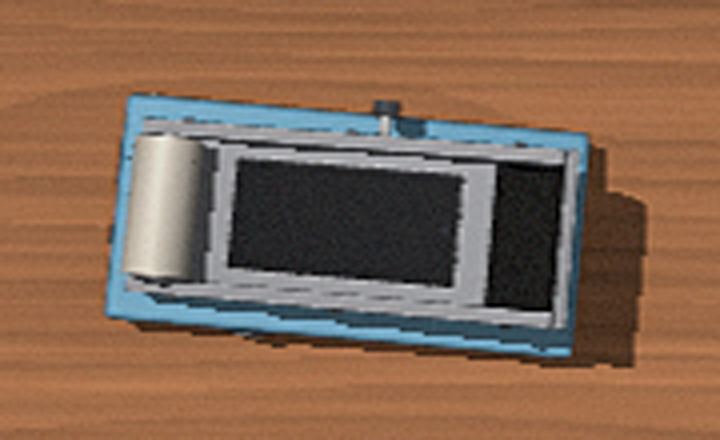

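The top view shows the roller at the left, at about (190,241) px, the glass centred on (236,245), and the trough and stop on the right at (281,249). Uphill is roughly world −y. Next I turn these pixels into positions and the tool pose I need.

Run:
```python
from h import *
p=optics.camera_params('top')
c=ray(p,(235.9,245.5),.0905)
# phone ends along its image axis
a=np.deg2rad(4.8);d=np.array([np.cos(a),np.sin(a)])*28.2
lo=ray(p,np.array([235.7,245.5])-d,.0905-.013);hi=ray(p,np.array([235.7,245.5])+d,.0905+.013)
v=(hi-lo);print('bed',c,'len',np.linalg.norm(v),'yaw',np.arctan2(v[1],v[0]))
v2=np.array([.454+.601-.479-.627,-.049-.062-.256-.247]);v2/=np.linalg.norm(v2)
print('blue dir',v2, 'yaw',np.arctan2(v2[1],v2[0]))
v=v[:2]/np.linalg.norm(v[:2]); 
h=(v+v2);h/=np.linalg.norm(h);print('uphill',h)
s=np.sin(np.deg2rad(10));k=np.cos(np.deg2rad(10))
rz=.09-.114*s+.022*k
rol=c[:2]+h*(-.114*k-.022*s);print('roller pred',rol,rz)
print('roller seen',ray(p,(190.5,241.4),rz+.015))
M=R.from_euler('xyz',monitor.observe()['tool_rot']).as_matrix()
# desired tool z = +uphill or -uphill
for sg in(1,-1):
    z=np.append(sg*h,0);x=np.array([0,0,-1.]);D=np.column_stack([x,np.cross(z,x),z])
    print(sg,'turn about tool deg',np.rad2deg(R.from_matrix(M.T@D).as_rotvec()))
```

```text
bed [0.53915473 0.09678889 0.0905    ] len 0.14806503321333736 yaw -1.6550380043911914
blue dir [-0.08277683 -0.99656811] yaw -1.6536679805796108
uphill [-0.08345947 -0.99651117]
roller pred [0.5488434  0.21247222] 0.09186987831223851
roller seen [0.54822052 0.21017195 0.10686988]
1 turn about tool deg [-6.71210018e+01 -3.23524071e-02  5.14652219e-02]
-1 turn about tool deg [1.12878981e+02 5.74179122e-02 3.60944265e-02]
```

Emit:
arm_command --delta_pos '[[0, 0, -1], [0, 0, -1], [0, 0, -1], [0, 0, -1], [0, 0, -1], [0, 0, -1], [0, 0, -1], [0, 0, -1], [0, 0, -1], [0, 0, -1]]' --rotation '[[-1, 0, 0], [-1, 0, 0], [-1, 0, 0], [-1, 0, 0], [-1, 0, 0], [-1, 0, 0], [-1, 0, 0], [-1, 0, 0], [-1, 0, 0], [-1, 0, 0]]' --gripper 0

```text
clock: 1.1
position: [0.3968, -0.383, 0.2411]
tool_rot: [-2.097, 1.564, 2.441]
force: [0.2, 0.4, 0.4]
grip_width: 0.0429
```

Emit:
arm_command --delta_pos '[[0, 0.3, -1], [0, 0.3, -1], [0, 0.3, -1], [0, 0.3, -1], [0, 0.3, -1], [0, 0.3, -1], [0, 0.3, -1], [0, 0.3, -1], [0, 0.3, -1], [0, 0.3, -1]]' --rotation '[[-0.4, 0, 0], [-0.4, 0, 0], [0, 0, 0], [0, 0, 0], [0, 0, 0], [0, 0, 0], [0, 0, 0], [0, 0, 0], [0, 0, 0], [0, 0, 0]]'

```text
clock: 2.1
position: [0.5166, -0.081, 0.2401]
tool_rot: [-2.043, 1.56, 2.586]
force: [0.2, -1.0, 0.4]
grip_width: 0.043
```

```bash
cat > st.py <<'E'
from h import *
# target in bed-level terms: along uphill h, across, z, relative to bed point
B=np.array([.539,.0968,.09]);h=np.array([-.0835,-.9965,0]);y=np.array([.9965,-.0835,0])
s=monitor.observe();M=R.from_euler('xyz',s['tool_rot']).as_matrix()
d=s['position']-B
print('clock',s['clock'],'up',d@h,'across',d@y,'z',d[2],'above bed here',(d[2]-np.tan(np.deg2rad(10))*(d@h)),'F',s['force'].round(1))
D=np.column_stack([[0,0,-1],y,h]);print('rot err frac',(np.rad2deg(R.from_matrix(M.T@D).as_rotvec())/6).round(2))
t=B+h*(-.114*.985-.0038-.053)
t[2]=.2
print('to pre in tool rows',(M.T@(t-s['position'])/.03).round(2))
E
python3 st.py
```

```text
clock 2.1 up 0.17903329185027878 across -0.0074368790292674465 z 0.1501081031003992 above bed here 0.11853970330214213 F [ 0.2 -1.   0.4]
rot err frac [ 0.   -0.05  0.09]
to pre in tool rows [  1.39   0.26 -11.6 ]
```

Emit:
arm_command --delta_pos '[[0, 0.03, -1], [0, 0.03, -1], [0, 0.03, -1], [0, 0.03, -1], [0, 0.03, -1], [0, 0.03, -1], [0, 0.03, -1], [0, 0.03, -1], [0, 0.03, -1], [0, 0, -1]]' --rotation '[[0, -0.05, 0.09], [0, 0, 0], [0, 0, 0], [0, 0, 0], [0, 0, 0], [0, 0, 0], [0, 0, 0], [0, 0, 0], [0, 0, 0], [0, 0, 0]]'

```text
clock: 3.1
position: [0.5495, 0.2293, 0.2377]
tool_rot: [-1.016, 1.567, -2.671]
force: [0.6, -0.3, 0.7]
grip_width: 0.0427
```

Emit:
arm_command --delta_pos '[[0, 0, -0.8], [0, 0, -0.6], [0, 0, 0], [0, 0, 0]]' --rotation '[[0, 0, 0], [0, 0, 0], [0, 0, 0], [0, 0, 0]]'

```text
clock: 3.5
position: [0.5514, 0.2771, 0.236]
tool_rot: [-1.324, 1.564, -2.973]
force: [0.2, -1.1, -0.4]
grip_width: 0.0426
```

```bash
python3 st.py
python3 - <<'E'
from h import *
a=optics.grab_frame('wrist');b=optics.grab_frame('top')
cv2.imwrite('pics/w1.png',a[:,:,::-1])
cv2.imwrite('pics/m1.png',np.hstack([cv2.resize(a,None,fx=.7,fy=.7)[:,:,::-1],cv2.resize(b[190:288,120:240],(360,294))[:,:,::-1]]))
E
```

```text
clock 3.5 up -0.18072085893702072 across -0.0027273917253568536 z 0.14601533400474462 above bed here 0.1778812974121499 F [ 0.2 -1.1 -0.4]
rot err frac [0.04 0.02 0.06]
to pre in tool rows [1.2  0.1  0.39]
```

View pics/m1.png

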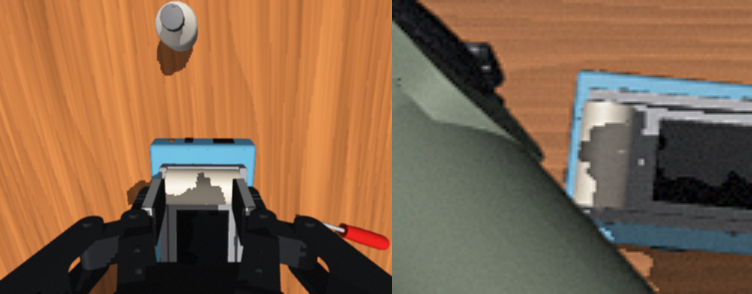

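Wrist view: the roller lies between the fingers' lines, at about (204,187) in the shrunk picture. The blue front edge runs from (151,141) to (256,141), and the cleaner is well clear. I'll use this view to check the sideways position.

Run:
```python
from h import *
p=optics.camera_params('wrist')
B=np.array([.539,.0968,.09]);h=np.array([-.0835,-.9965,0]);y=np.array([.9965,-.0835,0])
im=cv2.imread('pics/w1.png');hsv=cv2.cvtColor(im,cv2.COLOR_BGR2HSV)
b=cv2.inRange(hsv,(90,80,80),(115,255,255))
for r in (203,210,220,230):
    c=np.where(b[r])[0]
    if len(c):
        for u in(c[0],c[-1]): d=ray(p,(u,r),.045)-B; print(r,u,'up',(d@h).round(4),'ac',(d@y).round(4))
w=cv2.inRange(hsv,(0,0,150),(40,50,255))
for r in (245,252,258):
    c=np.where(w[r,215:370])[0]+215
    print(r,c[0],c[-1],[((ray(p,(u,r),.11)-B)@y).round(4) for u in (c[0],c[-1])],((ray(p,(c[0],r),.112)-B)@h).round(4))
```

```text
203 219 up -0.1601 ac -0.0645
203 359 up -0.1608 ac 0.0701
210 215 up -0.153 ac -0.0687
210 364 up -0.1538 ac 0.0754
220 215 up -0.1428 ac -0.0693
220 364 up -0.1436 ac 0.0761
230 216 up -0.1323 ac -0.0688
230 363 up -0.1331 ac 0.0759
245 238 316 [np.float64(-0.0383), np.float64(0.0237)] -0.1458
252 235 342 [np.float64(-0.0409), np.float64(0.0447)] -0.1398
258 236 331 [np.float64(-0.0403), np.float64(0.0361)] -0.1346
```

Emit:
arm_command --delta_pos '[[1, 0.15, 0], [1, 0, 0], [1, 0, 0], [1, 0, 0], [0.6, 0, 0], [0, 0, 0], [0, 0, 0]]' --rotation '[[0.04, 0.02, 0.06], [0, 0, 0], [0, 0, 0], [0, 0, 0], [0, 0, 0], [0, 0, 0], [0, 0, 0]]'

```text
clock: 4.3
position: [0.559, 0.2688, 0.0957]
tool_rot: [1.49, 1.566, -0.174]
force: [-0.5, -0.1, 0.8]
grip_width: 0.0426
```

```bash
python3 st.py
python3 - <<'E'
from h import *
a=optics.grab_frame('scene');b=optics.grab_frame('wrist')
cv2.imwrite('pics/m2.png',np.hstack([cv2.resize(a[170:280,260:420],(436,300),interpolation=2)[:,:,::-1],cv2.resize(b[100:400,100:460],(360,300))[:,:,::-1]]))
E
```

```text
clock 4.3 up -0.17310963992393313 across 0.005514865923001641 z 0.005700390727510621 above bed here 0.0362242908668273 F [-0.5 -0.1  0.8]
rot err frac [-0.09  0.   -0.04]
to pre in tool rows [-3.48 -0.17  0.14]
```

View pics/m2.png

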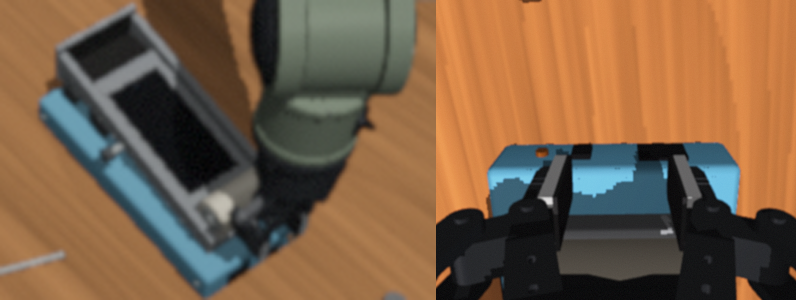

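The fingers straddle the bed's centre line and stand clear, downhill of the roller. I'll lower a little and then make contact.

Emit:
arm_command --delta_pos '[[0.35, -0.1, 0.1], [0, 0, 0.2], [0, 0, 0.2], [-0.03, 0, 0.2], [-0.03, 0, 0.2], [-0.03, 0, 0.2], [-0.03, 0, 0.2]]' --rotation '[[-0.09, 0, -0.04], [0, 0, 0], [0, 0, 0], [0, 0, 0], [0, 0, 0], [0, 0, 0], [0, 0, 0]]'

```text
clock: 5.1
position: [0.5539, 0.2289, 0.0921]
tool_rot: [2.212, 1.564, 0.559]
force: [-0.3, 2.3, 0.7]
grip_width: 0.0432
```

```bash
python3 st.py
```

```text
clock 5.1 up -0.13284923518512137 across 0.0038601628322799467 z 0.002066743210016306 above bed here 0.025491647739637528 F [-0.3  2.3  0.7]
rot err frac [ 0.01 -0.04 -0.05]
to pre in tool rows [-3.59 -0.11 -1.22]
```

Emit:
arm_command --delta_pos '[[-0.05, -0.02, 0.3], [-0.05, -0.02, 0.3], [-0.05, -0.02, 0.3], [-0.05, 0, 0.3], [-0.05, 0, 0.3], [-0.05, 0, 0.3]]' --rotation '[[0, -0.04, -0.05], [0, 0, 0], [0, 0, 0], [0, 0, 0], [0, 0, 0], [0, 0, 0]]'

```text
clock: 5.7
position: [0.5472, 0.1708, 0.1022]
tool_rot: [0.999, 1.571, -0.654]
force: [0.4, 2.2, 1.1]
grip_width: 0.043
```

```bash
python3 st.py
python3 - <<'E'
from h import *
a=optics.grab_frame('scene');b=optics.grab_frame('top')
cv2.imwrite('pics/m3.png',np.hstack([cv2.resize(a[170:280,260:420],(436,300),interpolation=2)[:,:,::-1],cv2.resize(b[195:295,170:290],(360,300))[:,:,::-1]]))
E
```

```text
clock 5.7 up -0.07442389333675235 across 0.0020112189678261772 z 0.012184446483697167 above bed here 0.025307386888335552 F [0.4 2.2 1.1]
rot err frac [ 0.02  0.   -0.  ]
to pre in tool rows [-3.26 -0.06 -3.16]
```

View pics/m3.png

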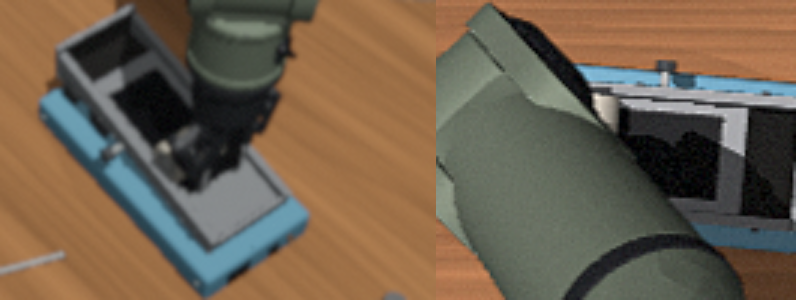

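The roller is moving ahead of the fingers, square to the bed and at a steady force of about 2 N. I keep pushing across the glass.

Emit:
arm_command --delta_pos '[[-0.05, 0, 0.3], [-0.05, 0, 0.3], [-0.05, 0, 0.3], [-0.05, 0, 0.3], [-0.05, 0, 0.3], [-0.05, 0, 0.3], [-0.05, 0, 0.3], [-0.05, 0, 0.3], [-0.05, 0, 0.3], [-0.05, 0, 0.3]]' --rotation '[[0, 0, 0], [0, 0, 0], [0, 0, 0], [0, 0, 0], [0, 0, 0], [0, 0, 0], [0, 0, 0], [0, 0, 0], [0, 0, 0], [0, 0, 0]]'

```text
clock: 6.8
position: [0.5391, 0.0738, 0.1184]
tool_rot: [-0.387, 1.571, -2.04]
force: [1.0, 3.0, 1.5]
grip_width: 0.0426
```

```bash
python3 st.py
```

```text
clock 6.8 up 0.022887016294234997 across 0.0020053786409724487 z 0.028373833667653392 above bed here 0.024338235187065495 F [1.  3.  1.5]
rot err frac [0.01 0.   0.  ]
to pre in tool rows [-2.72 -0.06 -6.4 ]
```

Emit:
arm_command --delta_pos '[[-0.03, 0, 0.15], [-0.03, 0, 0.15], [-0.03, 0, 0.15], [-0.03, 0, 0.15], [-0.03, 0, 0.15], [-0.03, 0, 0.15], [-0.03, 0, 0.15], [-0.03, 0, 0.15]]' --rotation '[[0, 0, 0], [0, 0, 0], [0, 0, 0], [0, 0, 0], [0, 0, 0], [0, 0, 0], [0, 0, 0], [0, 0, 0]]'

```text
clock: 7.6
position: [0.5357, 0.0343, 0.1261]
tool_rot: [-0.799, 1.57, -2.452]
force: [-0.3, 0.3, 0.5]
grip_width: 0.0429
```

```bash
python3 st.py;  python3 - <<'E'
from h import *
a=optics.grab_frame('scene');b=optics.grab_frame('top')
cv2.imwrite('pics/m4.png',np.hstack([cv2.resize(a[160:270,260:420],(436,300),interpolation=2)[:,:,::-1],cv2.resize(b[195:295,200:320],(360,300))[:,:,::-1]]))
E
```

```text
clock 7.6 up 0.06251381238670704 across 0.0018789905427420797 z 0.03614230793576814 above bed here 0.025119436145044652 F [-0.3  0.3  0.5]
rot err frac [0.01 0.   0.01]
to pre in tool rows [-2.47 -0.05 -7.72]
```

View pics/m4.png

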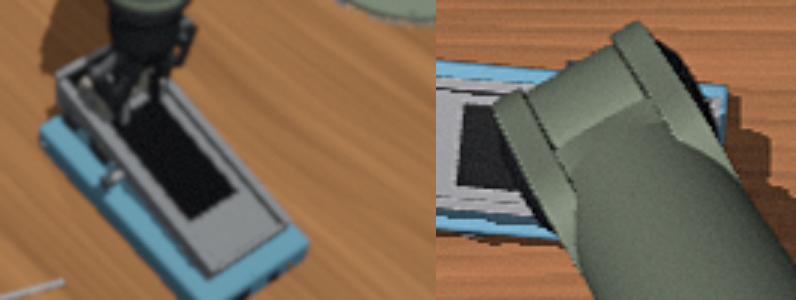

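The force has fallen to zero, so the roller has passed the ridge. I'll nudge it gently to make sure it lies against the stop.

Emit:
arm_command --delta_pos '[[-0.02, 0, 0.1], [-0.02, 0, 0.1], [-0.02, 0, 0.1]]' --rotation '[[0, 0, 0], [0, 0, 0], [0, 0, 0]]'

```text
clock: 8.0
position: [0.5347, 0.0244, 0.1278]
tool_rot: [-0.748, 1.569, -2.401]
force: [-0.4, 0.5, -0.2]
grip_width: 0.0426
```

```bash
python3 st.py
```

```text
clock 8.0 up 0.07255012806707371 across 0.0017350786070705216 z 0.03783836066582688 above bed here 0.02504581563374731 F [-0.4  0.5 -0.2]
rot err frac [0.01 0.01 0.01]
to pre in tool rows [-2.41 -0.05 -8.05]
```

Still no contact, so the roller has rolled on ahead, presumably to the stop. I back off downhill, rise clear and look.

Emit:
arm_command --delta_pos '[[0, 0, -0.4], [-0.3, 0, -0.5], [-1, 0, 0], [-1, 0, -0.5], [-1, 0, -1], [-1, 0, -1], [-0.5, 0, -1], [0, 0, -1], [0, 0, 0]]' --rotation '[[0, 0, 0], [0, 0, 0], [0, 0, 0], [0, 0, 0], [0, 0, 0], [0, 0, 0], [0, 0, 0], [0, 0, 0], [0, 0, 0]]'

```text
clock: 8.9
position: [0.5459, 0.2032, 0.2834]
tool_rot: [-3.034, 1.566, 1.602]
force: [0.5, 0.3, -0.5]
grip_width: 0.0426
```

Run:
```python
from h import *
s=monitor.observe();print(s['clock'],s['position'])
a=optics.grab_frame('scene');b=optics.grab_frame('top')
cv2.imwrite('pics/s5.png',a[:,:,::-1]);cv2.imwrite('pics/t5.png',b[:,:,::-1])
cv2.imwrite('pics/m5.png',np.hstack([cv2.resize(a[160:270,260:420],(436,300),interpolation=2)[:,:,::-1],cv2.resize(b[195:295,200:320],(360,300))[:,:,::-1]]))
```

```text
8.9 [0.54587618 0.20318246 0.28337638]
```

View pics/m5.png

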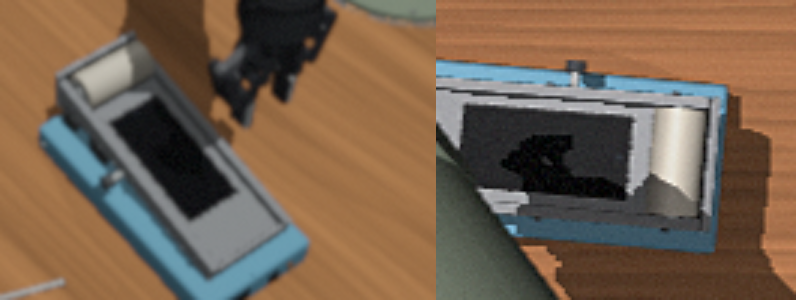

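The roller lies in the trough, square to the bed, and the hand is clear. I'll check its position against the park point.

Run:
```python
from h import *
p=optics.camera_params('top');B=np.array([.539,.0968,.09]);h=np.array([-.0835,-.9965,0])
s,k=np.sin(np.deg2rad(10)),np.cos(np.deg2rad(10))
P=B+h*(.116*k-.013*s);P[2]=.09+.116*s+.013*k
def proj(X):
    c=R.from_euler('xyz',p['rotation']).as_matrix().T@(X-p['origin']);return c[0]/c[2]*p['fx']+p['cx'],c[1]/c[2]*p['fy']+p['cy']
for n,o in(('park',0),('downhill edge',-.022),('uphill edge',.022)): print(n,P+h*o,proj(P+h*o))
im=cv2.imread('pics/t5.png')
g=cv2.cvtColor(im,cv2.COLOR_BGR2GRAY)
for r in (236,242,248): print(r,list(g[r,266:300]))
```

```text
park [ 0.52964965 -0.01478834  0.12294569] (np.float64(279.7990475199635), np.float64(249.05111415797043))
downhill edge [0.53148665 0.00713466 0.12294569] (np.float64(271.01941696433033), np.float64(248.26659285537215))
uphill edge [ 0.52781265 -0.03671134  0.12294569] (np.float64(288.57486927832855), np.float64(249.83529511793412))
236 [np.uint8(201), np.uint8(170), np.uint8(171), np.uint8(174), np.uint8(170), np.uint8(157), np.uint8(127), np.uint8(151), np.uint8(174), np.uint8(186), np.uint8(197), np.uint8(211), np.uint8(220), np.uint8(228), np.uint8(230), np.uint8(221), np.uint8(214), np.uint8(202), np.uint8(189), np.uint8(180), np.uint8(168), np.uint8(149), np.uint8(128), np.uint8(87), np.uint8(20), np.uint8(110), np.uint8(168), np.uint8(141), np.uint8(89), np.uint8(72), np.uint8(58), np.uint8(57), np.uint8(61), np.uint8(57)]
242 [np.uint8(176), np.uint8(172), np.uint8(169), np.uint8(169), np.uint8(171), np.uint8(159), np.uint8(147), np.uint8(165), np.uint8(180), np.uint8(193), np.uint8(204), np.uint8(217), np.uint8(227), np.uint8(230), np.uint8(225), np.uint8(214), np.uint8(203), np.uint8(196), np.uint8(184), np.uint8(174), np.uint8(158), np.uint8(133), np.uint8(103), np.uint8(25), np.uint8(110), np.uint8(186), np.uint8(161), np.uint8(136), np.uint8(59), np.uint8(73), np.uint8(55), np.uint8(63), np.uint8(65), np.uint8(68)]
248 [np.uint8(163), np.uint8(168), np.uint8(171), np.uint8(170), np.uint8(165), np.uint8(139), np.uint8(160), np.uint8(175), np.uint8(189), np.uint8(199), np.uint8(214), np.uint8(224), np.uint8(227), np.uint8(227), np.uint8(217), np.uint8(210), np.uint8(200), np.uint8(189), np.uint8(181), np.uint8(160), np.uint8(144), np.uint8(118), np.uint8(82), np.uint8(8), np.uint8(100), np.uint8(165), np.uint8(142), np.uint8(89), np.uint8(69), np.uint8(56), np.uint8(63), np.uint8(59), np.uint8(57), np.uint8(65)]
```

At row 248 the roller's edges are at 271.5 and 288.8 px. The park point predicts 271.0 and 288.6, so they agree to within about 1 mm.

```bash
python3 -c "
from workcell import bot,monitor
print(monitor.observe()['force']);print(bot.job_done())"
```

```text
[ 0.02691624 -1.73679653 -0.5166061 ]
the job is handed in; nothing more can be done
None
```

The roller is parked in the trough against the end stop, and I have handed the job in; no verdict was reported. I pushed it up from the lip with both half-open fingertips, tool pointing down and TCP about 25 mm above the bed. Near the ridge I slowed down, and the roller rolled over it and on to the stop.

- **Parking:** in the last top view the roller's edges were at 271.5 and 288.8 px. The park point predicts 271.0 and 288.6, so they agree to within about 1 mm, though the calibration is only good to about 2 mm. The roller looked square to the bed by eye.
- **Push:** wherever I checked, contact force was about 2–3 N while pushing and near zero once past the ridge. A last slow 10 mm forward met no contact.
- **Sideways offset:** the wrist camera put the bed's middle about 2–3 mm to one side of the top-camera value. I shifted the tool by a few millimetres to allow for that.
- **Hand clear:** the hand ended about 0.2 m back from the roller, at 0.28 m height, touching nothing. The wrist force read up to 1.7 N at hand-in, a little above the ±1 N usual in free air.
- **Not checked:** I never measured the roller-on-glass force or finger-on-glass contact directly, and I did not re-measure the bench items after the job. The path stayed well above them.

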